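# Crack open the sealed drying box and hold it ajar

### The job

Take the blue weight off the lid of the drying box and set it (do not drop it) fully home in its own holder, the blue one. Then take the lid by its black handle, pull it free of its sticky seal without letting it jump wide open, and hold it still with its front edge about 2 cm up so that the box can vent. Finish while still holding the lid there, and leave the other things as they stand.

Things in the scene. Friction and masses are not known exactly. Their poses are not given: they have to be found in the camera images.
- dry_box: grey drying box, 180 (x) x 150 (y) x 80 mm + 3 mm gasket on its rim, fixed. Origin: centre of its underside; -x is its front (humidity dial), z up. Its white lid (190 x 158 x 8 mm, overhanging the front by 6 mm) is hinged on the far (+x) rim; shut, the lid's top is flat at 91 mm above the origin. Beware of the glass shelf overhead (x over 0.67 m, 0.62 m up)
- lid (a joint): opening angle of the lid, rad: 0 shut, grows as the front edge rises (up to 1.2); 0.11 puts the front edge 20 mm up. The seal holds until the handle is pulled up with about 12 N, lets go suddenly within the first 9 mm of rise, and after that only the lid's own weight (about 1.5 N at the handle) is left; let go, the lid falls shut
- lid_handle (a point): middle of the lid's handle: an upright black tab in the middle near the lid's front, 24 (along the lid's x) x 16 (y) mm, standing 38 mm up from the lid's top; this point is on its centreline 22 mm above the lid's top. The axes turn with the lid (x towards the hinge, y along the hinge). It is 165 mm in front of the hinge line
- lid_hinge (a point): middle of the lid's hinge line, 75 mm above the worktop, 8 mm below the level of the shut lid's underside; y lies along the hinge, and opening turns the lid by a positive angle about y
- lid_front (a point): middle of the lid's underside straight above the box's front face, 180 mm in front of the hinge; 83 mm above the worktop when shut
- blue_weight: loose blue-marked weight, about 0.32 kg, standing on the lid at the start: steel disc 44 mm in diameter and 32 mm high with a blue band, and on it a blue upright stem, 22 mm in diameter and 40 mm high (72 mm in all), to grip it by. Origin: centre of its underside, z up
- blue_holder: blue holder block, 70 x 70 x 24 mm, fixed, with a round pocket from above, 48 mm wide and 16 mm deep (pocket floor 8 mm above the worktop). Origin: centre of its underside. Blue weight's own place, empty at the start
- yellow_holder: like the blue holder, yellow, empty; stays empty
- red_holder: like the blue holder, red; the red weight stands in it. To the right of the holders a fixed microscope, 0.4 m tall, stands round x = 0.58, y = -0.47: swing round in front of it
- red_weight: loose red weight, same shape as the blue one, in the red holder; leave it alone
- vial: loose clear vial with red cap, 30 mm in diameter, 86 mm high; origin at the centre of its underside; leave it alone
- green_pot: loose sample pot with green cap, 46 mm in diameter, 55 mm high; origin at the centre of its underside; leave it alone
- timer: loose white bench timer, 30 x 80 x 56 mm; origin at the centre of its underside; leave it alone
Not all that is in view belongs to the job. Leave any brown or turquoise look-alike of the blue_holder alone.

How it is judged:
On the way, in this order (a step that is already met when the one before it is completed fails the run):
1. the blue weight stands fully home in the blue holder, let go, with the lid still shut (horizontal distance between blue_weight and blue_holder below 0.006 m and z of blue_weight in the frame of blue_holder between 0.004 and 0.011 m and angle between blue_weight's own z axis and vertical below 0.1 rad and contact force between the fingers and blue_weight below 0.1 N and value of joint lid below 0.03 rad), for 0.2 s.
2. the lid is broken free of its seal and held still, front edge 12 to 32 mm up (0.065 to 0.18 rad) (value of joint lid between 0.065 and 0.18 rad and velocity of joint lid between -0.1 and 0.1 rad/s and contact force between the fingers and dry_box above 0.3 N), for 0.5 s.
At the end, for the whole second after the job is handed in: The blue weight stands at rest, upright and fully home in the blue holder (centred within 6 mm, underside within 3 mm of the pocket floor), and the fingers are holding the lid still (under 0.1 rad/s) at an opening of 0.065 to 0.18 rad (front edge 12 to 32 mm up) (all of step 2 and horizontal distance between blue_weight and blue_holder below 0.006 m and z of blue_weight in the frame of blue_holder between 0.004 and 0.011 m and angle between blue_weight's own z axis and vertical below 0.1 rad and contact force between the fingers and blue_weight below 0.1 N and linear speed of blue_weight below 0.03 m/s); the arm keeps its last pose, push and grip.
It fails at once if the lid jumps wide open (over 0.27 rad, front edge 48 mm up) (value of joint lid above 0.27 rad).
It fails at once if the blue weight is dropped (falls free faster than 0.6 m/s) (linear speed of blue_weight above 0.6 m/s and contact force between the fingers and blue_weight below 0.1 N).
It fails at once if the red weight, vial, green-capped pot or timer is moved by more than 20 mm (distance of any of red_weight, vial, green_pot, timer from where it was at the start of the episode above 0.02 m).
It also fails if it takes over 51 s, if anything falls off the work surface, if the arm or the gripper's body presses on something with over 40 N, if the wrist force passes 120 N, or if a joint passes its speed limit or range.

### The arm

A 6-joint arm with a two-finger parallel gripper is mounted at the origin on a cart in front of the work surface, level with it; the furniture and walls round the work are solid. World frame = base frame: x ahead of the robot, y to its left, z up, the work surface at z = 0. Lengths are in m, angles in rad, forces in N, time in s.
With the tool pointing down it reaches from about 0.35 to 0.975 m from the base axis. Payload 4.9 kg.
Tool frame: the origin (TCP) lies between the finger pads; the fingertips stand 17 mm ahead of it and the grasp point (between the pads) lies 2 mm behind it; z points along the fingers, y is the line along which they close (so a half turn about z gives the same grasp; the last joint's range is limited). The gripper opens to 85 mm and grips with 20 to 120 N. Pads are 22 mm wide; open, the fingers measure 114 mm over their backs; the gripper's body (76 mm by 85 mm) begins 54 mm behind the grasp point. The pads swing forward as they close: fully open they stand 13 mm farther back than shut.
Start: joints at [-1.232, 0.053, 1.613, -0, 1.476, -0.119], TCP at [0.276, -0.561, 0.248] pointing down, gripper open.
Joint ranges: [-3.01, 3.01], [-1.01, 2.22], [0.06, 2.58], [-1.02, 4.17], [0.09, 2.62], [-3.14, 3.14]. Speed limits (rad/s): [2.57, 2.57, 3.14, 3.14, 3.14, 3.14].

### API

Orientations are given as a unit quaternion [w, x, y, z].
In Python, from rig import env, vision, finish_job, search_frame gives the robot as it stands.
- The arm moves only by the tool carry_out, never from a script. Its arguments are lists of equal length, an entry for each row: "slide": the shift along the tool's x, y, z in cm, a list of three; "angular": the turn, a rotation vector about the tool's x, y, z in rad, a list of three. A call has 1 to 12 rows; each row is the pose to reach, as a shift and turn from the pose commanded when the call began, along the tool's axes at that moment; what a row does not reach only later rows make up. A row lasts 1/10 s, in which the tool goes at most 50 mm and 8.59 degrees, less where a joint would pass 70% of its speed; a pose out of reach is approached as far as the arm can. A call with a gripper value outside its range is refused whole. "claw" is the finger opening in cm, from 0 to 8.54, set as the call begins (left out, the last holds). The fingers move at their own pace and stop on an object; the grip force is fixed at half the most. Time passes only in rows, so rows that repeat a pose let the fingers close. It gives the time, the measured TCP pose, the force, the opening and the grip force at its end, in the units of the state.
- env.get_obs(): the state, without advancing time (a new reading comes with each control period).
- vision.read_camera(name): name is "scene" or "top"; returns a dict with "frame" (480x640x3 uint8, red, green, blue), "depth" (480x640 float32, m along the optical axis (not along the pixel's ray), 0 where there is no reading), "intrinsics" (3x3 intrinsics, pixels), "rvec" (rotation vector, rad) and "tvec" (3), from world to camera coordinates, as OpenCV has them. Camera axes: x right, y down, z forward; pixel columns grow to the right and rows downward; lengths in m; the calibration is good to about 2 mm. A picture is of the moment at which its call begins.
- finish_job(): hands the job in; it is judged then, once.
Trained networks look in a picture, given as the dict that the camera call returned (one of the last four; its "shot" number tells which), for a name from the list of things; names that differ only in an ending like _2 or _b are one class to them, and where a whole thing is asked for, a point or a joint stands for the part that bears it (a point fixed in the world has none). Each returns a list of dicts, best first, with "p" (0 to 1); they miss things now and then, are a little off and sometimes report something else, mostly with a low value. They report only what shows in the picture. A call takes as long as a camera call. They do not tell look-alikes from the thing itself.
- search_frame(picture, name): "xy" ([column, row] in pixels, amid what is visible of it).
The state is a dict: "t": time; "joint_positions": joint angles; "dq": joint speeds; "joint_efforts": joint torques, N m; "ee_pos": TCP position; "ee_rot": TCP orientation; "contact_force": force on the tool from outside, world axes, zero at the start; "ft_torque": the same for the moment, N m; "opening": opening from 0.0 (shut) to 1.0 (fully open); "finger_force": force on a finger pad.
Only numpy, scipy, OpenCV 4.12 (cv2) and the standard library are available. Lean on these libraries where they do the work, as an engineer would, in place of code of your own. Each camera call takes 0.05 s, during which the arm holds its last target. There are 200 camera calls.

## Working session

There is one attempt and no reset: what is moved stays moved. The work goes in short steps, Python scripts to look and compute and a tool call to move; the robot and the scene stay as the last step left them, time stands still between calls to the robot, and variables do not carry over. Pictures are saved under pics/ and viewed, at most 10 in all, crops included, and the job is handed in when it is done.

Besides the shell and the picture viewer there is one more tool, called after "Request:" as name(argument=value, ...) on one line, values as JSON. carry_out: Moves the arm, as the interface text tells. Its arguments: {"type":"object","properties":{"slide":{"type":"array"},"angular":{"type":"array"},"claw":{"type":"number"}},"required":["slide","angular"]}

```bash
mkdir -p pics
cat > h.py <<'E'
import numpy as np, cv2
from rig import env, vision, finish_job, search_frame
def world(p,u,v,r=1):
    d=p["depth"][int(v)-r:int(v)+r+1,int(u)-r:int(u)+r+1]; d=d[d>0]
    z=np.median(d); K=p["intrinsics"]
    return back(p,np.array([[u,v]]),np.array([z]))[0]
def back(p,uv,z):
    K=p["intrinsics"]; R=cv2.Rodrigues(np.array(p["rvec"]))[0]
    c=np.c_[(uv[:,0]-K[0,2])/K[0,0]*z,(uv[:,1]-K[1,2])/K[1,1]*z,z]
    return (c-np.array(p["tvec"]).ravel())@R
def cloud(p):
    v,u=np.mgrid[:480,:640]; w=back(p,np.c_[u.ravel(),v.ravel()].astype(float),p["depth"].ravel().astype(float)).reshape(480,640,3)
    w[p["depth"]==0]=np.nan; return w
def save(p,n): cv2.imwrite(f"pics/{n}.png",p["frame"][:,:,::-1])
E
python3 - <<'E'
from h import *
for c in ["scene","top"]:
    p=vision.read_camera(c); save(p,c+"0")
    for n in ["dry_box","lid_handle","blue_weight","blue_holder","yellow_holder","red_holder","red_weight","vial","green_pot","timer"]:
        for r in search_frame(p,n)[:5]:
            try: w=world(p,*r["xy"]).round(3)
            except Exception: w=None
            print(c,n,np.round(r["xy"]),round(r["p"],2),w)
print(env.get_obs())
E
```

```text
scene dry_box [237. 309.] 0.6 [0.441 0.242 0.122]
scene lid_handle [232. 300.] 0.6 [0.499 0.223 0.094]
scene blue_weight [238. 294.] 0.56 [0.485 0.208 0.123]
scene blue_weight [333. 244.] 0.48 [ 0.567 -0.219  0.021]
scene blue_holder [445. 213.] 0.83 [ 0.446 -0.683  0.007]
scene blue_holder [434. 236.] 0.79 [ 0.381 -0.538  0.01 ]
scene blue_holder [336. 245.] 0.5 [ 0.554 -0.223  0.022]
scene yellow_holder [328. 270.] 0.71 [ 0.488 -0.132  0.008]
scene yellow_holder [305. 287.] 0.71 [ 0.456 -0.008  0.031]
scene yellow_holder [301. 237.] 0.2 [ 0.66  -0.151  0.025]
scene red_holder [307. 289.] 0.87 [ 0.451 -0.013  0.023]
scene red_weight [299. 237.] 0.23 [ 0.661 -0.144  0.03 ]
scene vial [267. 246.] 0.73 [ 0.659 -0.009  0.064]
scene green_pot [162. 346.] 0.67 [0.509 0.444 0.053]
scene green_pot [232. 299.] 0.59 [0.505 0.221 0.092]
scene timer [298. 236.] 0.53 [ 0.663 -0.139  0.036]
top dry_box [203. 238.] 0.87 [0.522 0.214 0.091]
top lid_handle [199. 242.] 0.97 [0.498 0.207 0.159]
top blue_weight [196. 244.] 0.7 [0.501 0.232 0.09 ]
top blue_weight [205. 246.] 0.61 [0.487 0.19  0.157]
top
[... 597 characters left out ...]
t': 1.1, 'joint_positions': array([-1.23198258e+00,  5.27065199e-02,  1.61289028e+00, -3.58516320e-06,
        1.47601617e+00, -1.18996436e-01]), 'dq': array([ 0.00034354,  0.00172281, -0.00065683, -0.00028548, -0.0017845 ,
        0.00075026]), 'joint_efforts': array([-3.59115029e-04, -3.93694532e+01, -3.70461738e+01, -4.10164353e-05,
        6.83890448e-04,  2.27063850e-05]), 'ee_pos': array([ 0.27623573, -0.56062036,  0.24830534]), 'ee_rot': array([-9.90207590e-06,  9.73915387e-01,  2.26911478e-01, -2.88809473e-06]), 'contact_force': array([ 0.37076379, -0.13700306,  0.38993526]), 'ft_torque': array([0.03340357, 0.05158403, 0.03778205]), 'finger_force': 0.0, 'opening': 1.0002455542628663}
```

View pics/scene0.png

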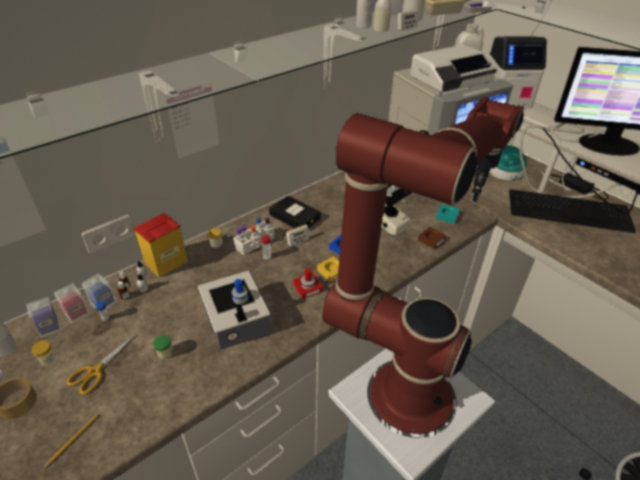

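View pics/top0.png

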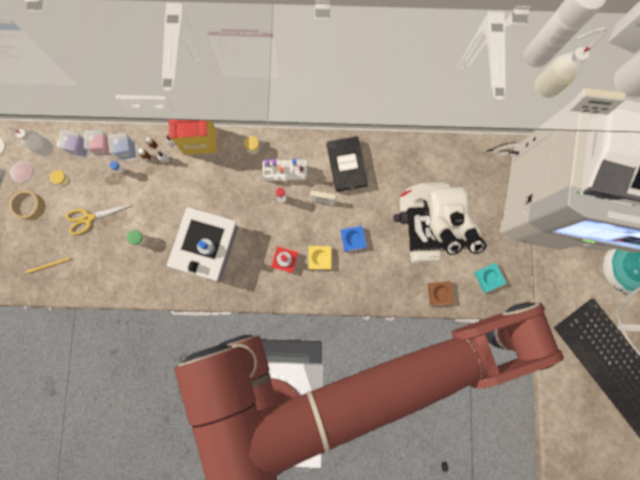

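Top picture: blue weight on the lid at (205,246), black handle at (194,266). Blue candidates for the holder: blue (353,239), brown (441,293), turquoise (490,278), yellow (320,258), red (285,260). A blue-capped bottle at (114,166) could pass for the weight. By the description I choose the holder at (353,239) and the weight at (205,246). I'll measure these and check them in one close crop.

```bash
cat > m.py <<'E'
from h import *
def blue(p,lo=(100,110,50),hi=(125,255,255)):
    return cv2.inRange(cv2.cvtColor(p["frame"],cv2.COLOR_RGB2HSV),lo,hi)>0
def rect(X): 
    r=cv2.minAreaRect(X[:,:2].astype(np.float32)*1000); return [np.round(a,1) for a in r]
def planar(p,mask,z):
    "intersect mask pixels' rays with plane z"
    v,u=np.nonzero(mask); uv=np.c_[u,v].astype(float)
    a=back(p,uv,np.ones(len(u))); o=back(p,uv[:1],np.zeros(1))[0]
    return o+(a-o)*((z-o[2])/(a[:,2:]-o[2]))
E
python3 - <<'E'
from m import *
for c in ["top","scene"]:
    p=vision.read_camera(c); W=cloud(p); b=blue(p)
    def box(x0,x1,y0,y1,z0,z1): 
        with np.errstate(invalid='ignore'):
            return (W[...,0]>x0)&(W[...,0]<x1)&(W[...,1]>y0)&(W[...,1]<y1)&(W[...,2]>z0)&(W[...,2]<z1)
    h=b&box(.48,.63,-.32,-.17,-.01,.06); X=W[h]
    print(c,"holder n",len(X), "z",np.percentile(X[:,2],[5,25,50,75,95]).round(3))
    t=h&(W[...,2]>.018); print(" toprect",rect(planar(p,t,.024)), "all", rect(planar(p,h,.024)))
    f=h&(W[...,2]<.014); print(" floor mean",W[f].mean(0).round(4), f.sum())
    w=b&box(.38,.62,.1,.32,.1,.2); X=W[w]; print(" weight n",len(X),"z",np.percentile(X[:,2],[5,50,95]).round(3))
    s=box(.38,.62,.1,.32,.155,.175); print(" stemtop",s.sum(),W[s].mean(0).round(4),rect(W[s]))
    l=box(.35,.68,.05,.36,.083,.098); print(" lid",l.sum(),np.median(W[l][:,2]).round(4),rect(W[l]))
    k=box(.38,.62,.1,.32,.122,.135)&~b&(p["frame"].max(2)<70); print(" handle",k.sum(),W[k].mean(0).round(4) if k.any() else 0,rect(W[k]) if k.any() else 0)
    if c=="top":
        a=cv2.resize(p["frame"][200:290,160:250],(540,540),interpolation=cv2.INTER_CUBIC); d=cv2.resize(p["frame"][210:250,333:373],(240,240),interpolation=cv2.INTER_CUBIC)
        o=np.zeros((540,790,3),np.uint8); o[:,:540]=a; o[:240,545:785]=d; cv2.imwrite("pics/crop.png",o[:,:,::-1])
E
```

```text
top holder n 462 z [0.004 0.009 0.021 0.025 0.028]
 toprect [array([ 544.4, -246.1]), array([67.9, 68.9]), np.float64(11.2)] all [array([ 544.5, -246.5]), array([67.9, 69.8]), np.float64(11.2)]
 floor mean [ 0.5463 -0.2474  0.0074] 166
 weight n 42 z [0.15  0.162 0.166]
 stemtop 52 [0.4912 0.1994 0.162 ] [array([491.3, 199.6]), array([20.3, 20.3]), np.float64(46.4)]
 lid 2939 0.0909 [array([504.4, 218.4]), array([159. , 189.6]), np.float64(75.4)]
 handle 28 [0.4324 0.2327 0.127 ] [array([432.1, 233.2]), array([ 9.9, 22.8]), np.float64(75.6)]
scene holder n 133 z [0.005 0.012 0.022 0.025 0.027]
 toprect [array([ 565.6, -225.6]), array([36. , 75.2]), np.float64(45.2)] all [array([ 560.1, -220.2]), array([36.3, 90.4]), np.float64(45.7)]
 floor mean [ 0.5565 -0.2224  0.0084] 37
 weight n 91 z [0.133 0.153 0.166]
 stemtop 47 [0.489  0.2015 0.1623] [array([490. , 200.5]), array([19.6, 23.6]), np.float64(55.2)]
 lid 2402 0.0914 [array([503.9, 218. ]), array([158.8, 194.3]), np.float64(75.4)]
 handle 44 [0.4355 0.2345 0.128 ] [array([460.7, 214.3]), array([20.4, 95.7]), np.float64(50.6)]
```

View pics/crop.png

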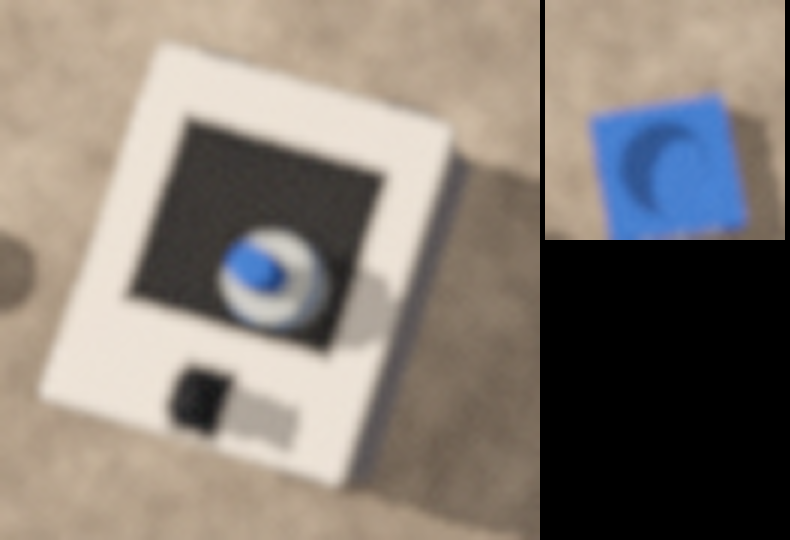

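The crop confirms the blue-banded weight on the lid (handle in front of it) and the plain blue holder with an empty pocket.

```bash
cat > go.py <<'E'
import sys; from h import *
from scipy.spatial.transform import Rotation as R
def go(x,y,z,yaw=None,pose=None,rot=None):
    o=env.get_obs(); q=o["ee_rot"]; r=R.from_quat([*q[1:],q[0]]); 
    d=r.inv().apply(np.array([x,y,z])-o["ee_pos"])*100
    if yaw is not None:
        t=R.from_matrix(np.c_[[np.cos(yaw),np.sin(yaw),0],[np.sin(yaw),-np.cos(yaw),0],[0,0,-1]])
        a=(r.inv()*t).as_rotvec()
    else: a=np.zeros(3)
    print("slide",d.round(2),"ang",a.round(3),"from",o["ee_pos"].round(4),"t",round(o["t"],2),"F",o["contact_force"].round(1))
if __name__=="__main__": go(*map(float,sys.argv[1:]))
E
python3 go.py 0.40 0.05 0.30 -0.255
```

```text
slide [ 38.09 -49.3   -5.17] ang [-0.    -0.     0.713] from [ 0.2762 -0.5606  0.2483] t 1.2 F [-1.  -0.3  0.2]
```

Request:
carry_out(slide=[[1,-1.5,-1],[4,-5,-3],[7,-9,-5],[10.2,-13.2,-5.2],[13.4,-17.4,-5.2],[16.8,-21.7,-5.2],[20.1,-26,-5.2],[23.5,-30.4,-5.2],[27,-35,-5.2],[31,-40.1,-5.2],[35,-45.3,-5.2],[38.1,-49.3,-5.2]], angular=[[0,0,0],[0,0,0.05],[0,0,0.12],[0,0,0.2],[0,0,0.28],[0,0,0.36],[0,0,0.44],[0,0,0.52],[0,0,0.58],[0,0,0.64],[0,0,0.69],[0,0,0.713]], claw=8.5)

```text
t: 2.4
ee_pos: [0.3874, -0.0097, 0.3007]
ee_rot: [0.0, 0.992, -0.128, 0.001]
contact_force: [1.3, -1.4, 0.2]
opening: 0.995
finger_force: 0.0
```

```bash
python3 go.py 0.4905 0.2 0.22 -0.255; python3 -c "
from h import *
print(env.get_obs()['joint_positions'].round(2),env.get_obs()['dq'].round(2))"
```

```text
slide [  4.62 -22.9    8.08] ang [-0.    -0.002 -0.002] from [ 0.3874 -0.0097  0.3007] t 2.4 F [ 1.3 -1.4  0.2]
[-0.22 -0.59  2.05 -0.    1.68  1.61] [ 1.32  0.18 -0.11 -0.   -0.07  1.52]
```

Request:
carry_out(slide=[[0,0,0],[0,0,0]], angular=[[0,0,0],[0,0,0]])

```text
t: 2.6
ee_pos: [0.3875, -0.0106, 0.3005]
ee_rot: [0.0, 0.992, -0.125, 0.0]
contact_force: [0.0, -0.9, 0.4]
opening: 0.995
finger_force: 0.0
```

```bash
python3 go.py 0.4905 0.2 0.22 -0.255
```

```text
slide [  4.74 -22.96   8.04] ang [ 0.    -0.     0.004] from [ 0.3875 -0.0106  0.3005] t 2.6 F [ 0.  -0.9  0.4]
```

Request:
carry_out(slide=[[0.8,-4,1],[1.8,-8.8,3],[2.8,-13.6,5],[3.8,-18.2,7],[4.5,-21.5,8],[4.7,-22.9,8],[4.74,-22.96,8.04],[4.74,-22.96,8.04],[4.74,-22.96,8.04]], angular=[[0,0,0],[0,0,0],[0,0,0.004],[0,0,0.004],[0,0,0.004],[0,0,0.004],[0,0,0.004],[0,0,0.004],[0,0,0.004]])

```text
t: 3.5
ee_pos: [0.4918, 0.1967, 0.2209]
ee_rot: [-0.0, 0.991, -0.13, 0.001]
contact_force: [0.5, 0.4, -0.1]
opening: 0.995
finger_force: 0.0
```

Run:
```python
from go import *
go(.4905,.2,.145,-.255)
p=vision.read_camera("scene"); cv2.imwrite("pics/s1.png",cv2.resize(p["frame"][210:350,160:320],(800,700)[:1]+(600,) if 0 else (684,598),interpolation=cv2.INTER_CUBIC)[:,:,::-1])
```

```text
slide [-0.22 -0.28  7.59] ang [-0.    -0.001 -0.007] from [0.4918 0.1967 0.2209] t 3.5 F [ 0.5  0.4 -0.1]
```

View pics/s1.png

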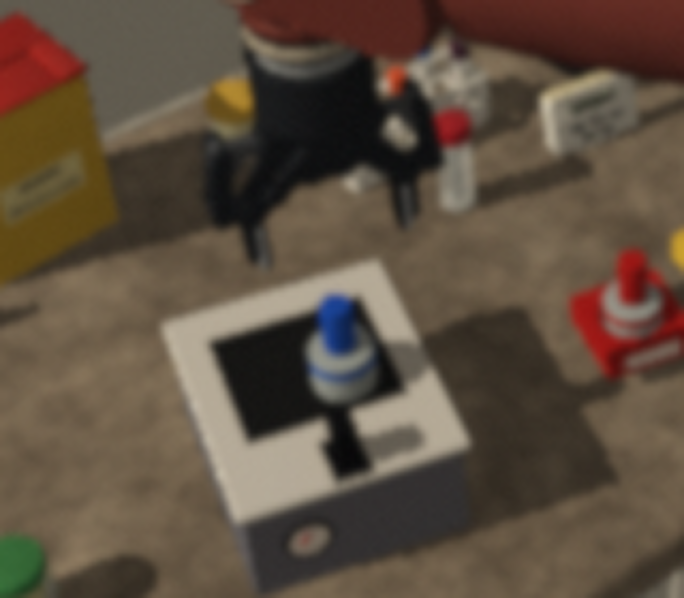

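The open fingers hang either side of the stem (336,320), and the handle at (345,455) is clear. I'll go down.

Request:
carry_out(slide=[[-0.1,-0.2,1],[-0.2,-0.3,2.5],[-0.2,-0.3,4],[-0.2,-0.3,5.5],[-0.2,-0.3,6.8],[-0.2,-0.3,7.5],[-0.2,-0.3,7.5],[-0.2,-0.3,7.5]], angular=[[0,0,0],[0,0,0],[0,0,0],[0,0,0],[0,0,0],[0,0,0],[0,0,0],[0,0,0]])

```text
t: 4.35
ee_pos: [0.4905, 0.202, 0.1451]
ee_rot: [-0.0, 0.992, -0.129, 0.0]
contact_force: [0.1, -0.3, 0.3]
opening: 0.993
finger_force: 0.0
```

```bash
python3 go.py .4905 .2 .145 -.255
```

```text
slide [0.05 0.19 0.01] ang [-0.    -0.    -0.004] from [0.4905 0.202  0.1451] t 4.35 F [ 0.1 -0.3  0.3]
```

Request:
carry_out(slide=[[0,0.1,0],[0,0.1,0],[0,0.1,0],[0,0.1,0],[0,0.1,0],[0,0.1,0],[0,0.1,0],[0,0.1,0],[0,0.1,0],[0,0.1,0]], angular=[[0,0,0],[0,0,0],[0,0,0],[0,0,0],[0,0,0],[0,0,0],[0,0,0],[0,0,0],[0,0,0],[0,0,0]], claw=0.5)

```text
t: 5.35
ee_pos: [0.4902, 0.2011, 0.1453]
ee_rot: [-0.0, 0.992, -0.129, 0.0]
contact_force: [0.8, 0.3, 3.7]
opening: 0.237
finger_force: 58.6
```

```bash
python3 go.py .4905 .2 .145 -.255;  python3 go.py .4905 .2 .25 -.255
```

```text
slide [0.06 0.1  0.03] ang [-0.    -0.    -0.004] from [0.4902 0.2011 0.1453] t 5.35 F [0.8 0.3 3.7]
slide [  0.06   0.09 -10.47] ang [-0.    -0.    -0.004] from [0.4902 0.2011 0.1453] t 5.35 F [0.8 0.3 3.7]
```

Request:
carry_out(slide=[[0,0.1,-0.5],[0,0.1,-1.5],[0,0.1,-3],[0,0.1,-5],[0,0.1,-7],[0,0.1,-9],[0,0.1,-10],[0,0.1,-10],[0,0.1,-10]], angular=[[0,0,0],[0,0,0],[0,0,0],[0,0,0],[0,0,0],[0,0,0],[0,0,0],[0,0,0],[0,0,0]])

```text
t: 6.25
ee_pos: [0.4894, 0.1999, 0.2444]
ee_rot: [0.0, 0.992, -0.129, -0.0]
contact_force: [-0.2, 0.2, -3.4]
opening: 0.239
finger_force: 58.7
```

```bash
python3 go.py .5445 -.2465 .20 -.255
```

```text
slide [16.77 41.73  4.45] ang [ 0.     0.001 -0.004] from [0.4894 0.1999 0.2444] t 6.25 F [-0.2  0.2 -3.4]
```

Request:
carry_out(slide=[[0.6,1.5,0],[1.8,4.5,0],[3.2,8,0],[4.8,12,0],[6.4,16,0],[8,20,0],[9.6,24,0],[11.2,28,0],[12.8,32,0],[14.4,36,0],[15.8,39.4,0],[16.5,41,0]], angular=[[0,0,0],[0,0,0],[0,0,0],[0,0,0],[0,0,0],[0,0,0],[0,0,0],[0,0,0],[0,0,0],[0,0,0],[0,0,0],[0,0,0]])

```text
t: 7.45
ee_pos: [0.5432, -0.2412, 0.2428]
ee_rot: [-0.0, 0.991, -0.131, -0.002]
contact_force: [0.2, 0.6, -4.0]
opening: 0.24
finger_force: 59.2
```

```bash
python3 go.py .5445 -.2465 .12 -.255
```

```text
slide [ 0.3   0.48 12.28] ang [-0.     0.003 -0.007] from [ 0.5432 -0.2412  0.2428] t 7.45 F [ 0.2  0.6 -4. ]
```

Request:
carry_out(slide=[[0.3,0.5,1],[0.3,0.5,3],[0.3,0.5,5.5],[0.3,0.5,8],[0.3,0.5,10.2],[0.3,0.5,11.8],[0.3,0.5,12.3],[0.3,0.5,12.3],[0.3,0.5,12.3],[0.3,0.5,12.3]], angular=[[0,0,0],[0,0,0],[0,0,0],[0,0,0],[0,0,0],[0,0,0],[0,0,0],[0,0,0],[0,0,0],[0,0,0]])

```text
t: 8.45
ee_pos: [0.5467, -0.2447, 0.1236]
ee_rot: [0.001, 0.992, -0.129, 0.001]
contact_force: [-0.2, 0.3, -3.0]
opening: 0.24
finger_force: 59.2
```

Run:
```python
from go import *; from m import *
go(.5445,-.2465,.10,-.255)
for c in ["scene","top"]:
    p=vision.read_camera(c); W=cloud(p); b=blue(p)
    with np.errstate(invalid='ignore'):
        h=b&(abs(W[...,0]-.545)<.07)&(abs(W[...,1]+.247)<.07)
        for z0,z1 in ((-.01,.014),(.018,.03)):
            k=h&(W[...,2]>z0)&(W[...,2]<z1); print(c,z0,k.sum(),rect(planar(p,k,.024)) if k.any() else 0)
        s=(abs(W[...,0]-.545)<.035)&(abs(W[...,1]+.247)<.035)&(W[...,2]>.06)&(W[...,2]<.098); print(" disc",s.sum(),W[s].mean(0).round(4) if s.any() else 0,rect(W[s]) if s.any() else 0)
    if c=="scene": v,u=np.nonzero(h); cv2.imwrite("pics/s2.png",cv2.resize(p["frame"][190:290,270:390],(720,600),interpolation=cv2.INTER_CUBIC)[:,:,::-1])
go(.5445,-.2465,.10,-.255)
```

```text
slide [-0.17  0.23  2.36] ang [ 0.001 -0.003 -0.004] from [ 0.5467 -0.2447  0.1236] t 8.45 F [-0.2  0.3 -3. ]
scene -0.01 0 0
scene 0.018 0 0
 disc 0 0 0
top -0.01 21 [array([ 537.3, -243.9]), array([46. , 15.9]), np.float64(75.5)]
top 0.018 81 [array([ 543.4, -245.8]), array([91.4, 27.4]), np.float64(66.0)]
 disc 20 [ 0.5333 -0.2367  0.0861] [array([ 534.2, -239.5]), array([40.4, 13.8]), np.float64(64.2)]
slide [-0.14  0.23  2.33] ang [ 0.001 -0.002 -0.004] from [ 0.5464 -0.2446  0.1233] t 8.55 F [-0.3  0.5 -2.9]
```

View pics/s2.png

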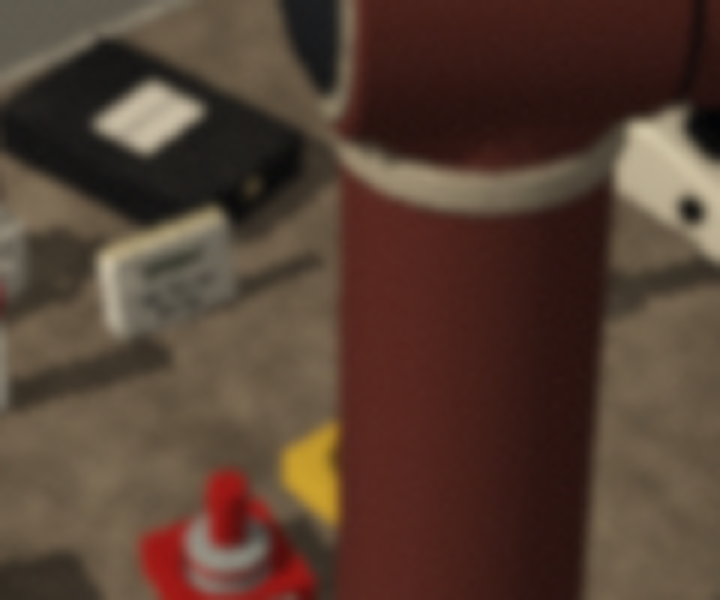

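The arm hides the holder from the scene camera, so I'll go by the top-camera estimate and descend, feeling for contact.

Request:
carry_out(slide=[[-0.2,0.2,1],[-0.2,0.2,2.2],[-0.2,0.2,3.2],[-0.2,0.2,3.6],[-0.2,0.2,3.6],[-0.2,0.2,3.6],[-0.2,0.2,3.6]], angular=[[0,0,0],[0,0,0],[0,0,0],[0,0,0],[0,0,0],[0,0,0],[0,0,0]])

```text
t: 9.25
ee_pos: [0.5437, -0.2459, 0.0865]
ee_rot: [0.0, 0.992, -0.129, 0.0]
contact_force: [0.0, 0.6, -2.1]
opening: 0.24
finger_force: 59.2
```

Run:
```python
from go import *; from m import *
go(.544,-.2463,.08,-.255)
p=vision.read_camera("top"); W=cloud(p); b=blue(p)
with np.errstate(invalid='ignore'):
    k=b&(abs(W[...,0]-.545)<.055)&(abs(W[...,1]+.247)<.055)&(W[...,2]>.016)&(W[...,2]<.03)
    print(k.sum(),rect(planar(p,k,.024)))
go(.544,-.2463,.08,-.255)
cv2.imwrite("pics/t3.png",cv2.resize(p["frame"][214:264,323:383],(720,600),interpolation=cv2.INTER_CUBIC)[:,:,::-1])
```

```text
slide [0.04 0.03 0.65] ang [ 0.    -0.001 -0.004] from [ 0.5437 -0.2459  0.0865] t 9.25 F [ 0.   0.6 -2.1]
54 [array([ 534.8, -246.1]), array([81.3, 20.8]), np.float64(70.1)]
slide [0.04 0.04 0.66] ang [ 0.    -0.001 -0.004] from [ 0.5437 -0.2459  0.0866] t 9.3 F [ 0.4 -0.7 -2.7]
```

View pics/t3.png

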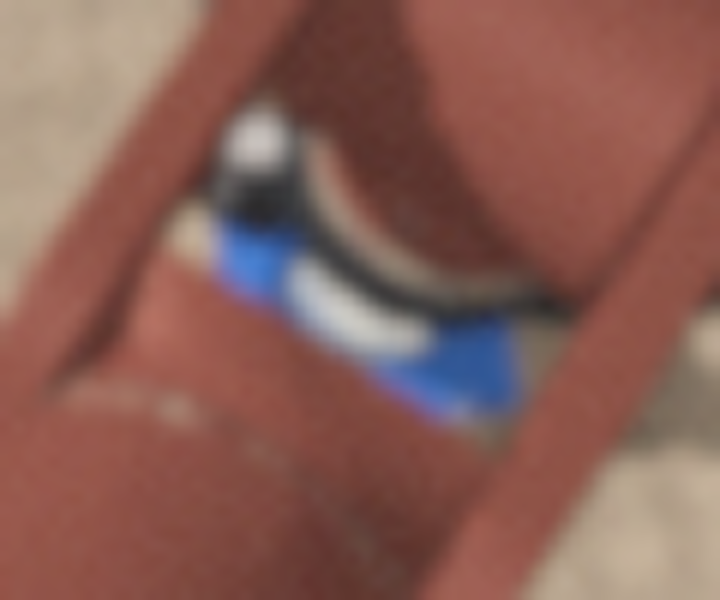

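Top crop: the disc (370,310) stands over the blue block, roughly centred between its visible corners (240,265) and (500,370). I'll ease it in.

Request:
carry_out(slide=[[0.05,0,0.3],[0.05,0,0.6],[0.05,0,0.9],[0.05,0,1.2],[0.05,0,1.2],[0.05,0,1.2]], angular=[[0,0,0],[0,0,0],[0,0,0],[0,0,0],[0,0,0],[0,0,0]])

```text
t: 9.9
ee_pos: [0.5436, -0.2457, 0.0736]
ee_rot: [-0.0, 0.992, -0.129, -0.0]
contact_force: [0.5, -0.7, -2.7]
opening: 0.243
finger_force: 59.2
```

```bash
python3 go.py .5445 -.2465 .0623 -.255
```

```text
slide [0.1  0.06 1.13] ang [-0.     0.    -0.004] from [ 0.5436 -0.2457  0.0736] t 9.9 F [ 0.5 -0.7 -2.7]
```

No contact with the underside below the rim, so it is in the pocket. I'll continue to the floor.

Request:
carry_out(slide=[[0,0,0.3],[0,0,0.6],[0,0,0.8],[0,0,1],[0,0,1.1],[0,0,1.1],[0,0,1.1]], angular=[[0,0,0],[0,0,0],[0,0,0],[0,0,0],[0,0,0],[0,0,0],[0,0,0]])

```text
t: 10.6
ee_pos: [0.5438, -0.2458, 0.063]
ee_rot: [0.0, 0.992, -0.129, 0.0]
contact_force: [-0.2, 0.2, -2.3]
opening: 0.238
finger_force: 59.2
```

Request:
carry_out(slide=[[0,0,0.05],[0,0,0.1],[0,0,0.15],[0,0,0.15]], angular=[[0,0,0],[0,0,0],[0,0,0],[0,0,0]])

```text
t: 11.0
ee_pos: [0.5441, -0.2459, 0.0624]
ee_rot: [0.0, 0.992, -0.129, 0.0]
contact_force: [-1.7, 0.8, 5.4]
opening: 0.24
finger_force: 59.8
```

Floor contact at the expected height; release.

Request:
carry_out(slide=[[0,0,0],[0,0,0],[0,0,0],[0,0,0],[0,0,0],[0,0,0],[0,0,-1],[0,0,-3],[0,0,-6],[0,0,-10],[0,0,-13],[0,0,-14]], angular=[[0,0,0],[0,0,0],[0,0,0],[0,0,0],[0,0,0],[0,0,0],[0,0,0],[0,0,0],[0,0,0],[0,0,0],[0,0,0],[0,0,0]], claw=7)

```text
t: 12.2
ee_pos: [0.5457, -0.2469, 0.207]
ee_rot: [0.002, 0.992, -0.129, 0.004]
contact_force: [0.1, -0.1, -1.0]
opening: 0.818
finger_force: 0.0
```

```bash
python3 go.py .4325 .2355 .21 -.255
```

```text
slide [-23.3  -43.72  -0.59] ang [ 0.002 -0.008 -0.004] from [ 0.5457 -0.2469  0.207 ] t 12.2 F [ 0.1 -0.1 -1. ]
```

Request:
carry_out(slide=[[-1,-2,-0.5],[-3,-5.6,-0.5],[-5.1,-9.5,-0.5],[-7.2,-13.5,-0.5],[-9.3,-17.5,-0.5],[-11.4,-21.5,-0.5],[-13.6,-25.5,-0.5],[-15.7,-29.5,-0.5],[-17.8,-33.5,-0.5],[-20,-37.5,-0.5],[-22,-41.3,-0.5],[-23.3,-43.7,-0.5]], angular=[[0,0,0],[0,0,0],[0,0,0],[0,0,0],[0,0,0],[0,0,0],[0,0,0],[0,0,0],[0,0,0],[0,0,0],[0,0,0],[0,0,0]])

```text
t: 13.4
ee_pos: [0.429, 0.2386, 0.2055]
ee_rot: [0.0, 0.992, -0.128, -0.001]
contact_force: [0.7, -0.1, -0.3]
opening: 0.819
finger_force: 0.0
```

Request:
carry_out(slide=[[0,0,0],[0,0,0],[0,0,0]], angular=[[0,0,0],[0,0,0],[0,0,0]])

```text
t: 13.7
ee_pos: [0.4305, 0.2355, 0.2058]
ee_rot: [0.0, 0.992, -0.13, -0.0]
contact_force: [0.5, 0.4, 1.3]
opening: 0.819
finger_force: 0.0
```

Run:
```python
from go import *; from m import *
p=vision.read_camera("top"); W=cloud(p); b=blue(p)
with np.errstate(invalid='ignore'):
    n=(abs(W[...,0]-.545)<.03)&(abs(W[...,1]+.247)<.03)
    s=n&(W[...,2]>.065)&(W[...,2]<.1); print("stem",s.sum(),W[s].mean(0).round(4),rect(W[s]))
    d=n&(W[...,2]>.03)&(W[...,2]<.05); print("disc",d.sum(),W[d].mean(0).round(4),rect(W[d]))
p=vision.read_camera("scene"); W=cloud(p)
with np.errstate(invalid='ignore'):
    s=(abs(W[...,0]-.545)<.03)&(abs(W[...,1]+.247)<.03)&(W[...,2]>.065)&(W[...,2]<.1); print("stem scene",s.sum(),W[s].mean(0).round(4) if s.any() else 0)
    l=(abs(W[...,0]-.5)<.15)&(abs(W[...,1]-.22)<.14)&(W[...,2]>.08)&(W[...,2]<.1);print("lid",rect(W[l]))
cv2.imwrite("pics/s4.png",cv2.resize(p["frame"][210:350,160:320],(684,598),interpolation=cv2.INTER_CUBIC)[:,:,::-1])
go(.4325,.2355,.113,-.255)
```

```text
stem 41 [ 0.5445 -0.2464  0.0797] [array([ 544.1, -246.7]), array([19.2, 17.9]), np.float64(48.0)]
disc 113 [ 0.5427 -0.2447  0.0389] [array([ 544.1, -246.4]), array([51. , 41.3]), np.float64(2.0)]
stem scene 0 0
lid [array([503.3, 218.4]), array([158.7, 193.1]), np.float64(75.1)]
slide [ 0.16 -0.07  9.31] ang [ 0.     0.    -0.006] from [0.4308 0.2353 0.2061] t 13.8 F [ 0.1  0.4 -0. ]
```

View pics/s4.png

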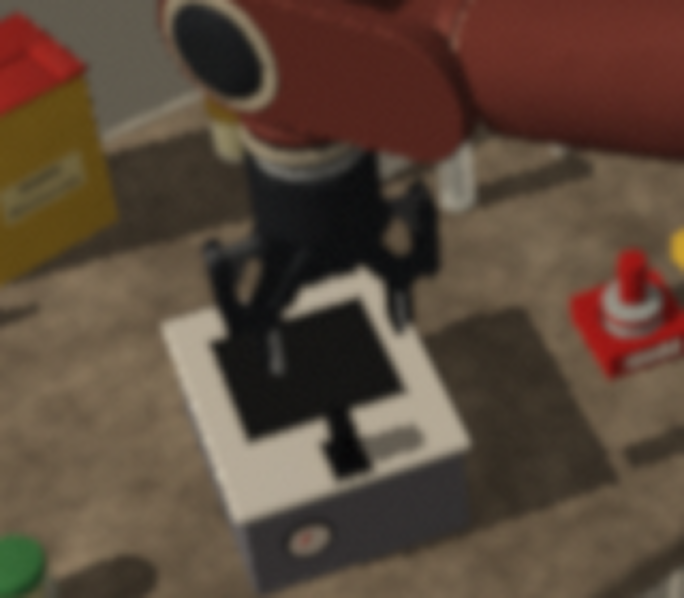

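The scene crop shows the lid shut with the gripper poised over the handle (345,455). The weight's stem top reads z 0.080 at the pocket centre, so it is home. Now down to the handle.

Request:
carry_out(slide=[[0.1,-0.1,1],[0.2,-0.1,3],[0.2,-0.1,5],[0.2,-0.1,7],[0.2,-0.1,8.6],[0.2,-0.1,9.2],[0.2,-0.1,9.2],[0.2,-0.1,9.2],[0.2,-0.1,9.2]], angular=[[0,0,0],[0,0,0],[0,0,0],[0,0,0],[0,0,0],[0,0,0],[0,0,0],[0,0,0],[0,0,0]])

```text
t: 14.7
ee_pos: [0.4336, 0.237, 0.1156]
ee_rot: [-0.0, 0.992, -0.129, 0.001]
contact_force: [0.3, -0.5, 1.0]
opening: 0.821
finger_force: 0.0
```

Request:
carry_out(slide=[[0,0,0],[0,0,0],[0,0,0],[0,0,0],[0,0,0],[0,0,0],[0,0,0],[0,0,0],[0,0,0],[0,0,0]], angular=[[0,0,0],[0,0,0],[0,0,0],[0,0,0],[0,0,0],[0,0,0],[0,0,0],[0,0,0],[0,0,0],[0,0,0]], claw=0.5)

```text
t: 15.7
ee_pos: [0.4332, 0.2384, 0.115]
ee_rot: [-0.002, 0.992, -0.129, 0.001]
contact_force: [2.6, 6.3, -0.7]
opening: 0.175
finger_force: 61.0
```

Gripped (about 15 mm). I'll pull gently along the hinge arc, easing the side force.

Request:
carry_out(slide=[[0,-0.1,-0.05],[0.03,-0.2,-0.15],[0.06,-0.2,-0.25],[0.08,-0.2,-0.33]], angular=[[0,0,0],[0,-0.005,0],[0,-0.01,0],[0,-0.02,0]])

```text
t: 16.1
ee_pos: [0.4336, 0.2384, 0.1165]
ee_rot: [-0.001, 0.992, -0.129, -0.01]
contact_force: [1.2, 2.5, -7.9]
opening: 0.174
finger_force: 60.0
```

Request:
carry_out(slide=[[0.02,0,-0.08],[0.04,0,-0.16],[0.06,0,-0.25],[0.08,0,-0.33]], angular=[[0,-0.005,0],[0,-0.01,0],[0,-0.015,0],[0,-0.02,0]])

```text
t: 16.5
ee_pos: [0.4348, 0.2381, 0.1211]
ee_rot: [-0.002, 0.991, -0.129, -0.02]
contact_force: [0.6, 0.3, -5.6]
opening: 0.181
finger_force: 60.3
```

Request:
carry_out(slide=[[0.03,0,-0.1],[0.07,0,-0.22],[0.11,0,-0.35],[0.16,0,-0.5],[0.21,0,-0.65],[0.26,0,-0.8],[0.31,0,-0.95],[0.34,0,-1.05],[0.37,0,-1.15],[0.37,0,-1.15],[0.37,0,-1.15]], angular=[[0,-0.006,0],[0,-0.013,0],[0,-0.02,0],[0,-0.03,0],[0,-0.04,0],[0,-0.05,0],[0,-0.06,0],[0,-0.065,0],[0,-0.07,0],[0,-0.07,0],[0,-0.07,0]])

```text
t: 17.6
ee_pos: [0.4384, 0.2372, 0.1327]
ee_rot: [-0.007, 0.99, -0.129, -0.055]
contact_force: [-5.3, -1.5, 0.9]
opening: 0.178
finger_force: 61.3
```

Request:
carry_out(slide=[[0,0,0],[0,0,0],[0,0,0],[0,0,0],[0,0,0],[0,0,0],[0,0,0],[0,0,0]], angular=[[0,0,0],[0,0,0],[0,0,0],[0,0,0],[0,0,0],[0,0,0],[0,0,0],[0,0,0]])

```text
t: 18.4
ee_pos: [0.4385, 0.2372, 0.1327]
ee_rot: [-0.007, 0.99, -0.129, -0.055]
contact_force: [-4.7, -1.3, 1.4]
opening: 0.176
finger_force: 61.3
```

Run:
```python
from go import *; from m import *
for c in ["scene","top"]:
    p=vision.read_camera(c); W=cloud(p); f=p["frame"]
    with np.errstate(invalid='ignore'):
        l=(abs(W[...,0]-.503)<.13)&(abs(W[...,1]-.218)<.11)&(W[...,2]>.086)&(W[...,2]<.128)&(f.min(2)>110)
    X=W[l]; A=np.c_[X[:,0]-.5923,X[:,1]-.1953,np.ones(len(X))]
    for _ in range(4):
        k,*_r=np.linalg.lstsq(A,X[:,2],rcond=None); r=abs(A@k-X[:,2]); A,X=A[r<2*np.median(r)+.002],X[r<2*np.median(r)+.002]
    print(c,len(X),k.round(3),"angle",np.hypot(*k[:2]).round(3))
    s=(abs(W[...,0]-.545)<.03)&(abs(W[...,1]+.247)<.03)&(W[...,2]>.065)&(W[...,2]<.1)
    if s.any(): print("stem",W[s].mean(0).round(4))
    if c=="scene": cv2.imwrite("pics/s5.png",cv2.resize(f[210:350,160:320],(684,598),interpolation=cv2.INTER_CUBIC)[:,:,::-1])
o=env.get_obs(); print(o["t"],o["ee_pos"],o["contact_force"],o["finger_force"])
```

```text
scene 844 [-0.109  0.028  0.091] angle 0.113
top 1180 [-0.103  0.028  0.091] angle 0.107
stem [ 0.5445 -0.2464  0.0797]
18.5 [0.43847334 0.23722892 0.13273463] [-4.62798842 -2.5635243   0.74595662] 61.262218952178955
```

View pics/s5.png

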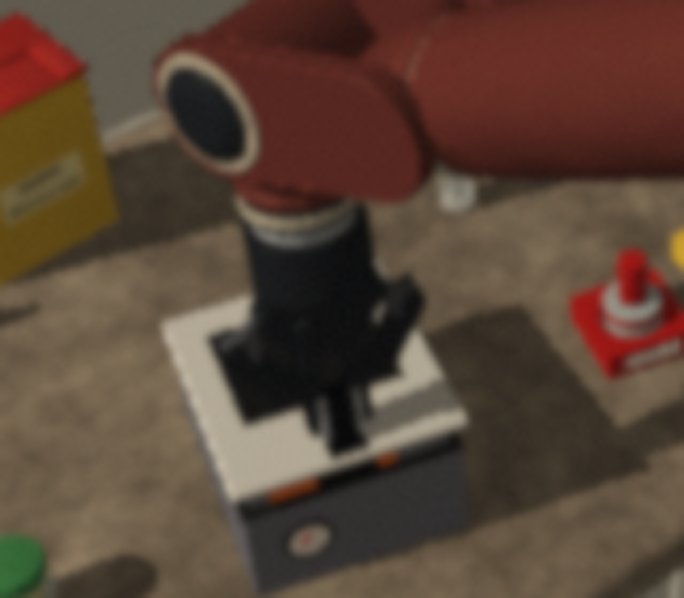

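The picture shows the lid open a crack along its front edge (row 480), with the fingers still on the handle (340,420). The lid plane fits 0.11 rad and is steady, and the weight is home. I'll hand it in.

```bash
python3 -c "
from rig import finish_job; print(finish_job())"
```

```text
the job is handed in; nothing more can be done
None
```

The blue weight is home in the blue holder, and the gripper is holding the lid still at about 0.11 rad (front edge about 2 cm up); the job is handed in, but no verdict was returned.

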